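# Unhook the carded bit pack from the display peg and stand it in the card block

## Robot

A 6-joint arm with a two-finger parallel gripper is mounted at the origin on the work surface. World frame = base frame: x ahead of the robot, y to its left, z up, the work surface at z = 0. Lengths are in m, angles in rad, forces in N, time in s.
With the tool pointing down it reaches from about 0.4 to 0.825 m from the base axis. Payload 7 kg.
Tool frame: the origin (TCP) lies midway between the tips of the shut fingers; the grasp point (between the pads) lies 19 mm behind it; z points along the fingers, y is the line along which they close (so a half turn about z gives the same grasp; the last joint's range is limited). The gripper opens to 88 mm and grips with 3 to 60 N. Pads are 19 mm wide; open, the fingers measure 130 mm over their backs; the gripper's body (78 mm by 193 mm) begins 47 mm behind the grasp point.
Start: joints at [1.392, 0.359, 0.012, 0, -1.224, -0.288], TCP at [0.304, 0.603, 0.227] pointing down, gripper open.
Joint ranges: [-3.07, 3.07], [-1.43, 2.12], [-1.02, 1.25], [-3.03, 1.67], [-3.05, -0], [-3.03, 3.03]. Speed limits (rad/s): [2.39, 2.39, 3.01, 3.14, 3.14, 3.14].

## Interface

Orientations are given as [roll, pitch, yaw] about the fixed x, y, z axes, in that order (R = Rz(yaw) Ry(pitch) Rx(roll)).
In Python, from station import get_state, grab_frame, calibration, job_done, boxes_of, regions_of, spot_point gives the robot as it stands. The module is installed in compiled form; this text tells all that it offers.
- The arm moves only by the tool arm_command, never from a script. Its argument "commands" is a list of rows, each an object of numbers: "tx", "ty", "tz": the shift along the tool's x, y, z each as a share of 25 cm, from -1 to 1; "twist": the turn about the tool's z as a share of 180 degrees, from -1 to 1. A call has exactly 8 rows; each row is the pose to reach, as a shift and turn from the pose commanded when the call began, along the tool's axes at that moment, turning the shorter way round; what a row does not reach only later rows make up. A row lasts 1/12 s, in which the tool goes at most 41.7 mm and 7.16 degrees, less where a joint would pass 70% of its speed; a pose out of reach is approached as far as the arm can. A call with a number of a shift or a turn outside -1 to 1 is refused whole. A call with a gripper value outside its range is refused whole. "claw" is the opening, from 0 (shut) to 1 (fully open), set as the call begins (left out, the last holds). The fingers move at their own pace and stop on an object; "grip_force" is the grip in N (left out, the last holds). Time passes only in rows, so rows that repeat a pose let the fingers close, or fill a call up. It gives the time, the measured TCP pose, the force, the opening and the grip force at its end, in the units of the state.
- get_state(): the state, without advancing time (a new reading comes with each control period).
- grab_frame(name): name is "scene" or "top" or "wrist"; returns the picture (420x560x3 uint8, red, green, blue); there is no depth.
- calibration(name): a dict with "camera_matrix" (3x3 intrinsics, pixels), "k1" (the pictures are not rectified: a ray, as slopes to the right and down, at radius r is drawn at 1 + k1 r^2 times it, then the intrinsics apply), "extrinsics" (4x4, takes a point from camera to world coordinates). Camera axes: x right, y down, z forward; pixel columns grow to the right and rows downward; lengths in m; the calibration is good to about 2 mm. A picture is of the moment at which its call begins: read the wrist's pose just before it. calibration takes no time and is no camera call; for the wrist camera it gives the pose at the moment of the call.
- job_done(): hands the job in; it is judged then, once.
Trained networks look in the newest picture that a camera, given by its name, has taken for a name from the list of things; names that differ only in an ending like _2 or _b are one class to them, and where a whole thing is asked for, a point or a joint stands for the part that bears it (a point fixed in the world has none). Each returns a list of dicts, best first, with "score" (0 to 1); they miss things now and then, are a little off and sometimes report something else, mostly with a low value. They report only what shows in the picture. A call takes as long as a camera call.
- boxes_of(query, camera): "rect" ([left, top, right, bottom] in pixels, round what is visible of it).
- regions_of(query, camera): "region" (420x560 bool, what is visible of it) and "rect" ([left, top, right, bottom] in pixels, round what is visible of it).
- spot_point(query, camera): "uv" ([column, row] in pixels: a listed point, or the origin of a listed thing).
The state is a dict: "t": time; "q": joint angles; "qd": joint speeds; "joint_efforts": joint torques, N m; "eef_pos": TCP position; "ee_rot": TCP orientation; "force": force on the tool from outside, world axes, zero at the start; "moment": the same for the moment, N m; "width": finger opening in m; "gripper_force": force on a finger pad.
Only numpy, scipy, OpenCV 4.12 (cv2) and the standard library are available. Lean on these libraries where they do the work, as an engineer would, in place of code of your own. Each camera call takes 0.05 s, during which the arm holds its last target. There are 200 camera calls.

## Task

Take the carded pack of grinding bits off the display stand's springy wire peg: lift its hang hole over the upturned tip while sliding it off, gently, by feel, never putting more than about 10 N on the peg or stand. Then stand the pack upright in the slot of the empty wooden card block, lowering it onto the slot's floor before you let go, and leave everything else on the bench alone.

Things in the scene. Friction and masses are not known exactly. Their poses are not given: they have to be found in the camera images.
- pack: the carded pack: stiff off-white card 66 mm wide (its y), 165 tall (z), 5 thick (x), with a clear blister on the -x face only (52 wide, 14 proud, 37 to 87 mm above the bottom edge). Origin: middle of the bottom edge. 65 to 125 g. At the start it hangs on the peg by the top of its hang hole, its axes parallel to the stand's but for a lean of up to 5 degrees.
- pack_hole (a point): centre of the pack's hang hole, 105 mm above its bottom edge. The hole, 12 mm wide and 20 mm tall, goes through the card; it is only 2 to 4 mm taller than wire plus tip, so it passes the tip only if its lower edge stays close under the wire, or lightly against it, as the pack slides off
- pack_header (a point): point of the pack 150 mm above its bottom edge, amid the plain header above the hole (115 to 165 mm): the pick end, to be pinched across its thickness from above. Keep fingertips 10 mm or more above the hole, clear of the wire
- stand: the dark steel display stand, fixed. Origin: on the bench, under the point of the peg where the pack hangs. Base plate 12 mm thick, x -55 to 95 mm, 110 wide in y; forked upright at x 53 to 67 mm, 152 tall, from which one springy wire peg runs out along -x. The pack is free once its hole's centre is beyond x = -105 mm in this frame
- peg_hang (a point): the peg's centre line where the pack hangs, 153 mm above the bench; axes as the stand's, not the wire's. Round steel wire, 6 mm thick; about 80 mm out along -x it bends steeply up into a tip that ends 87 mm out, 10 mm above the wire's upper side. It gives up and down like a spring of 8 N per mm, but not sideways or along. Its slope differs each time: see peg_base
- peg_base (a point): foot of the fork (stand x 60 mm, 12 mm up). The wire was bent by hand about peg_hang: from there to the tip it runs anywhere from 3 degrees downhill to 21 degrees uphill. No pose tells this slope; it shifts the tip's height by up to 34 mm, so it must be felt (or seen), and it stays so. Pinch lightly (20 to 30 N) while the pack hangs
- block: the empty card block, wood, fixed: 70 (x) by 96 (y) by 40 mm tall, origin in the middle of its underside. In its top, centred, a slot 10 mm wide (x), 76 long (y) and 32 deep takes the pack's bottom edge, the pack's width along the block's y, either way round
- slot_floor (a point): centre of the slot's floor in the empty block, 8 mm above the bench; axes as the block's
- full_block: the other, like wooden block that already holds a shorter card, standing 90 mm above the bench, with a blister 12 mm proud on its -x face; origin in the middle of its underside; fixed
- paint_a: bystander: small paint jar, 36 mm across, 45 mm tall; origin in the middle of its underside
- paint_b: bystander: small paint jar, 36 mm across, 45 mm tall; origin in the middle of its underside
- driver: bystander: screwdriver, 150 mm, lying; origin in the middle of its underside
- paint_brush: bystander: brush, 170 mm, lying; origin in the middle of its underside
- ruler: bystander: steel ruler, 210 x 26 x 4 mm, lying; origin in the middle of its underside
- water_cup: bystander: open cup, 64 mm across, 80 mm tall; origin in the middle of its underside
- track: bystander: piece of model railway track, 180 x 30 x 7 mm, lying; origin in the middle of its underside

How it is judged:
By the outcome, as a careful person would: the job done as asked, in the order asked, and still so for the second after the job is handed in, with the robot touching nothing.
It also fails if it takes over 70 s, if anything falls off the work surface, if the arm or the gripper's body presses on something with over 40 N, if the wrist force passes 120 N, or if a joint passes its speed limit or range.

## Working session

There is one attempt and no reset: what is moved stays moved. The work goes in short steps, Python scripts to look and compute and a tool call to move; the robot and the scene stay as the last step left them, time stands still between calls to the robot, and variables do not carry over. Pictures are saved under pics/ and viewed, at most 10 in all, crops included, and the job is handed in when it is done.

Besides the shell and the picture viewer there is one more tool, called as a command line: name --argument value ..., lists and objects as JSON in quotes. arm_command: Moves the arm, as the interface text tells. Shift numbers are shares of 25 cm and turn numbers shares of 180 degrees, none past 1 either way. Its arguments: {"type":"object","properties":{"commands":{"type":"array"},"claw":{"type":"number"},"grip_force":{"type":"number"}},"required":["commands"]}

```bash
mkdir -p pics
cat > h.py <<'E'
import numpy as np, cv2
from station import *
from scipy.spatial.transform import Rotation as R
def save(cam,name,up=1):
    im=grab_frame(cam); cv2.imwrite('pics/'+name,cv2.cvtColor(im,cv2.COLOR_RGB2BGR)); return im
def ray(cam,uv,c=None):
    c=c or calibration(cam); K=np.array(c['camera_matrix']);E=np.array(c['extrinsics'])
    d=cv2.undistortPoints(np.array([[uv]],float),K,np.array([c['k1'],0,0,0.]))[0,0]
    return E[:3,3],E[:3,:3]@np.array([d[0],d[1],1])
def atz(cam,uv,z,c=None):
    o,d=ray(cam,uv,c); return o+d*(z-o[2])/d[2]
def proj(cam,P,c=None):
    c=c or calibration(cam);K=np.array(c['camera_matrix']);E=np.linalg.inv(np.array(c['extrinsics']))
    return cv2.projectPoints(np.atleast_2d(P).astype(float),cv2.Rodrigues(E[:3,:3])[0],E[:3,3],K,np.array([c['k1'],0,0,0.]))[0][:,0]
def tri(obs):
    A=np.zeros((3,3));b=np.zeros(3)
    for o,d in obs:
        d=d/np.linalg.norm(d);M=np.eye(3)-np.outer(d,d);A+=M;b+=M@o
    p=np.linalg.solve(A,b);return p,[np.linalg.norm(np.cross(p-o,d/np.linalg.norm(d))) for o,d in obs]
E
python3 - <<'E'
from h import *
np.set_printoptions(precision=4,suppress=True)
print(get_state())
for c in ('scene','top'):
    save(c,c+'0.png'); k=calibration(c); print(c,np.array(k['extrinsics']),k['camera_matrix'],k['k1'])
names=['pack','pack_hole','pack_header','stand','peg_hang','peg_base','block','slot_floor','full_block','water_cup']
for n in names:
    obs=[]
    for c in('scene','top'):
        r=spot_point(n,c); 
        print(n,c,[(np.round(x['uv'],1),round(x['score'],2)) for x in r[:2]])
        if r: obs.append(ray(c,r[0]['uv']))
    if len(obs)==2: print('   ',*tri(obs))
E
```

```text
{'t': 0.0, 'q': array([ 1.3921,  0.3594,  0.011 , -0.0004, -1.2241, -0.2881]), 'qd': array([ 0.0001,  0.0005, -0.0006,  0.0007, -0.0015, -0.0005]), 'joint_efforts': array([ -0.0019, -58.2717,  29.3065,   6.9975,   0.0069,  -0.0002]), 'eef_pos': array([0.3036, 0.6023, 0.2256]), 'ee_rot': array([ 3.1399, -0.0001, -0.4669]), 'force': array([-0.0279, -0.0898, -0.1833]), 'moment': array([ 0.0736, -0.0245,  0.0019]), 'gripper_force': 0.0, 'width': 0.08761787963297747}
scene [[ 0.6082  0.5798 -0.5421  1.2014]
 [ 0.7938 -0.4464  0.4131 -0.4857]
 [-0.0025 -0.6816 -0.7317  1.0494]
 [ 0.      0.      0.      1.    ]] [[538.7693   0.     281.0388]
 [  0.     538.7693 209.1135]
 [  0.       0.       1.    ]] -0.03625764744156688
top [[-0.0047 -0.9911  0.1333  0.3364]
 [-1.      0.0047 -0.0007  0.044 ]
 [ 0.0001 -0.1333 -0.9911  1.3986]
 [ 0.      0.      0.      1.    ]] [[478.7244   0.     282.3533]
 [  0.     478.7244 209.8534]
 [  0.       0.       1.    ]] -0.16143759989027562
pack scene [(array([346.8, 211.4]), 0.88)]
pack top [(array([224.4, 198.8]), 0.82), (array([272.4, 143.3]), 0.62)]
  
[... 1196 characters left out ...]
4(0.2463231083659508), np.float64(0.24632310836595095)]
slot_floor scene [(array([211.4, 317.7]), 0.7), (array([132.3, 284.5]), 0.61)]
slot_floor top [(array([374.4, 186.7]), 0.95)]
    [ 0.5943 -0.2262  0.0072] [np.float64(0.005316379737019495), np.float64(0.005316379737019569)]
full_block scene [(array([206.5, 256.7]), 0.92)]
full_block top [(array([346.5, 239.1]), 0.96), (array([213.2, 186. ]), 0.68)]
    [ 0.4389 -0.1407  0.0032] [np.float64(0.004243644506419025), np.float64(0.00424364450641891)]
water_cup scene [(array([136.3, 282.7]), 0.83)]
water_cup top [(array([405.5, 248.3]), 0.97)]
    [ 0.4092 -0.3144  0.0098] [np.float64(0.0032458573397879534), np.float64(0.0032458573397879955)]
```

Run:
```python
import cv2
a=cv2.imread('pics/scene0.png');b=cv2.imread('pics/top0.png')
cv2.imwrite('pics/a.png',cv2.resize(a[120:330,140:420],(800,600),interpolation=cv2.INTER_CUBIC))
cv2.imwrite('pics/b.png',cv2.resize(b[120:300,170:410],(800,600),interpolation=cv2.INTER_CUBIC))
```

```text
(no output)
```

View pics/a.png

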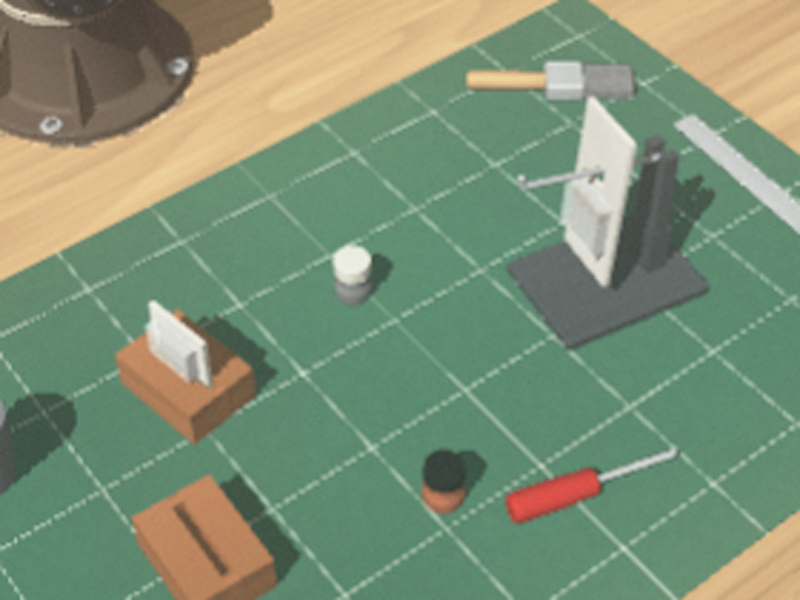

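View pics/b.png

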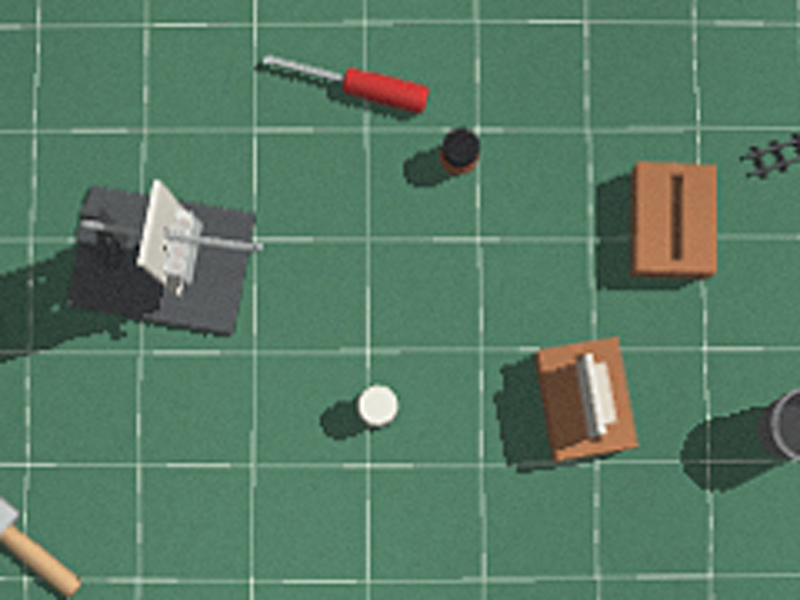

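The scene view shows the pack on the peg, with the tip at about full px (322,183). The full block is at left-centre and the empty block below it. The top view shows the tip at about (248,194), the stand base with corners (197,176), (246,184), (240,220), (191,211), and the empty block with its slot running from (373,172) to (373,198).

Run:
```python
from h import *
np.set_printoptions(precision=4,suppress=True)
f=lambda x,y:(170+x*.3,120+y*.3)
g=lambda x,y:(140+x*.35,120+y*.35)
print('tip',*tri([ray('top',f(260,247)),ray('scene',g(521,181))]))
C=np.array([atz('top',f(*p),.012) for p in((90,187),(255,212),(235,333),(70,305))]);print('base',C)
d=(C[0]-C[1]+C[3]-C[2]);print('stand +x yaw',np.degrees(np.arctan2(d[1],d[0])),np.linalg.norm(d)/2, 'orig',C.mean(0)-d/np.linalg.norm(d)*.02)
B=np.array([atz('top',f(*p),.04) for p in((635,163),(716,165),(716,275),(633,275))]);print('block',B,B.mean(0))
S=np.array([atz('top',f(*p),.04) for p in((677,175),(677,260))]);print('slot',S,S.mean(0))
print('packtop',[tri([ray('top',f(*a)),ray('scene',g(*b))]) for a,b in (((157,180),(633,140)),((138,265),(592,97)))])
for c in('scene','top'):
  grab_frame(c)
  for n in('block','stand','pack'):
    for r in regions_of(n,c)[:2]:
        m=r['region'].astype(np.uint8); print(c,n,round(r['score'],2),m.sum(),cv2.boxPoints(cv2.minAreaRect(cv2.findNonZero(m))).round(1).tolist())
```

```text
tip [0.5442 0.1338 0.1723] [np.float64(0.001966537442483431), np.float64(0.0019665374424835042)]
base [[0.6252 0.2959 0.012 ]
 [0.6015 0.1483 0.012 ]
 [0.4939 0.1653 0.012 ]
 [0.5193 0.3115 0.012 ]]
stand +x yaw 80.51322818852724 0.148917228020376 orig [0.5567 0.2105 0.012 ]
block [[ 0.6384 -0.1852  0.04  ]
 [ 0.6367 -0.2569  0.04  ]
 [ 0.5392 -0.2533  0.04  ]
 [ 0.5395 -0.1806  0.04  ]] [ 0.5885 -0.219   0.04  ]
slot [[ 0.6277 -0.222   0.04  ]
 [ 0.5525 -0.2195  0.04  ]] [ 0.5901 -0.2207  0.04  ]
packtop [(array([0.5904, 0.2102, 0.2084]), [np.float64(0.001775766155271064), np.float64(0.0017757661552710894)]), (array([0.526 , 0.2249, 0.2015]), [np.float64(0.0020102019183584246), np.float64(0.0020102019183583933)])]
scene block 0.9 1534 [[183.39999389648438, 303.6000061035156], [212.10000610351562, 283.3999938964844], [239.3000030517578, 321.8999938964844], [210.60000610351562, 342.1000061035156]]
scene stand 0.75 2013 [[308.6000061035156, 189.1999969482422], [372.1000061035156, 166.10000610351562], [392.70001220703125, 222.60000610351562], [329.20001220703125, 245.6999969482422]]
scene stand 0.36 252 [[289.0, 278.0], [302.0, 278.0], [302.0, 299.0], [289.0, 299.0]]
scene pack 0.94 993 [[331.5, 215.3000030517578], [344.1000061035156, 155.39999389648438], [364.79998779296875, 159.8000030517578], [352.20001220703125, 219.6999969482422]]
top stand 0.7 589 [[143.3000030517578, 265.0], [152.3000030517578, 254.60000610351562], [196.0, 292.5], [187.0, 302.8999938964844]]
top stand 0.56 1515 [[188.8000030517578, 211.3000030517578], [194.89999389648438, 174.5], [246.8000030517578, 183.10000610351562], [240.6999969482422, 219.89999389648438]]
top pack 0.96 423 [[210.5, 206.0], [213.60000610351562, 174.60000610351562], [230.3000030517578, 176.1999969482422], [227.10000610351562, 207.6999969482422]]
top pack 0.41 117 [[277.0, 236.0], [289.0, 236.0], [289.0, 247.0], [277.0, 247.0]]
```

```bash
cat >> h.py <<'E'
np.set_printoptions(precision=4,suppress=True)
def plan(P,yawdeg=None,src=None):
    s=get_state(); Rt=R.from_euler('xyz',s['ee_rot']).as_matrix()
    d=Rt.T@(np.array(P)-np.array(src if src is not None else s['eef_pos']))
    a=np.degrees(s['ee_rot'][2]); tw=0 if yawdeg is None else -(yawdeg-a)/180
    print('t',round(s['t'],2),'pos',s['eef_pos'],'rpy',np.degrees(s['ee_rot']),'F',s['force'],'w',round(s['width'],4)); print('tx,ty,tz,twist',d/.25,round(tw,4))
E
python3 - <<'E'
from h import *
c=np.array(calibration('wrist')['extrinsics']);s=get_state()
Rt=R.from_euler('xyz',s['ee_rot']).as_matrix()
print('cam in tool',Rt.T@c[:3,:3],Rt.T@(c[:3,3]-s['eef_pos']),calibration('wrist')['camera_matrix'])
plan([0.555,0.19,0.34],-9.5)
E
```

```text
cam in tool [[-0.0017 -0.9518 -0.3069]
 [ 1.     -0.0019  0.0004]
 [-0.001  -0.3069  0.9518]] [ 0.0835  0.0004 -0.1588] [[349.6296   0.     279.8337]
 [  0.     349.6296 206.623 ]
 [  0.       0.       1.    ]]
t 1.5 pos [0.3038 0.6028 0.2266] rpy [179.9997  -0.0003 -26.7493] F [0.0301 0.0692 0.5722] w 0.0876
tx,ty,tz,twist [ 1.6404  1.0221 -0.4537] -0.0958
```

arm_command --commands '[{"tx":1,"ty":0.41,"tz":-0.2,"twist":-0.096},{"tx":1,"ty":0.41,"tz":-0.2,"twist":-0.096},{"tx":1,"ty":0.41,"tz":-0.2,"twist":-0.096},{"tx":1,"ty":0.41,"tz":-0.2,"twist":-0.096},{"tx":1,"ty":0.41,"tz":-0.2,"twist":-0.096},{"tx":1,"ty":0.41,"tz":-0.2,"twist":-0.096},{"tx":1,"ty":0.41,"tz":-0.2,"twist":-0.096},{"tx":1,"ty":0.41,"tz":-0.2,"twist":-0.096}]' --claw 0.5

```text
t: 2.17
eef_pos: [0.4839, 0.3954, 0.2782]
ee_rot: [-3.14, -0.002, -0.169]
force: [-0.6, 0.6, 0.6]
width: 0.0452
gripper_force: 0.0
```

Run:
```python
from h import *
plan([0.68,0.17,0.29],-9.5)
```

```text
t 2.17 pos [0.4839 0.3954 0.2782] rpy [-179.9263   -0.0941   -9.6854] F [-0.6038  0.5942  0.5874] w 0.0452
tx,ty,tz,twist [ 0.925   0.7567 -0.0465] -0.001
```

arm_command --commands '[{"tx":0.925,"ty":0.757,"tz":-0.05},{"tx":0.925,"ty":0.757,"tz":-0.05},{"tx":0.925,"ty":0.757,"tz":-0.05},{"tx":0.925,"ty":0.757,"tz":-0.05},{"tx":0.925,"ty":0.757,"tz":-0.05},{"tx":0.925,"ty":0.757,"tz":-0.05},{"tx":0.925,"ty":0.757,"tz":-0.05},{"tx":0.925,"ty":0.757,"tz":-0.05}]'

```text
invalid input
```

Run:
```python
from h import *
save('wrist','w1.png'); c=calibration('wrist'); import pickle; pickle.dump(c,open('c1.pkl','wb'))
plan([0.5,0.17,0.29],-9.5)
print(proj('wrist',[[.557,.211,.191],[.544,.13,.17],[.557,.211,.041]]))
for n in('pack','pack_hole','pack_header','stand','peg_hang','peg_base'): print(n,[(r['uv'],r['score']) for r in spot_point(n,'wrist')[:2]])
```

```text
t 2.22 pos [0.4827 0.3968 0.2775] rpy [-179.9305   -0.0474   -9.6669] F [-0.0044 -0.2941  0.5908] w 0.0444
tx,ty,tz,twist [ 0.2208  0.8827 -0.0509] -0.0009
[[543.1664  58.5898]
 [640.1305  59.5274]
 [441.1132  72.4282]]
pack [([443.1, 72.7], 0.87)]
pack_hole [([502.0, 64.4], 0.59)]
pack_header [([535.3, 61.1], 0.82)]
stand [([424.0, 77.8], 0.95)]
peg_hang [([502.4, 67.1], 0.9)]
peg_base [([373.7, 73.5], 0.87), ([505.5, 67.3], 0.3)]
```

View pics/w1.png

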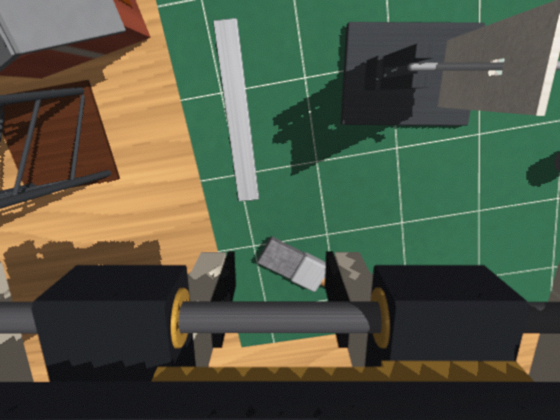

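The move was refused, probably because `twist` was missing from the rows. The picture, taken from the old pose, shows the stand base at (345–480, 22–125), the card at the right edge and the ruler at (237,110). I'll resend with `twist`.

arm_command --commands '[{"tx":0.925,"ty":0.757,"tz":-0.05,"twist":0},{"tx":0.925,"ty":0.757,"tz":-0.05,"twist":0},{"tx":0.925,"ty":0.757,"tz":-0.05,"twist":0},{"tx":0.925,"ty":0.757,"tz":-0.05,"twist":0},{"tx":0.925,"ty":0.757,"tz":-0.05,"twist":0},{"tx":0.925,"ty":0.757,"tz":-0.05,"twist":0},{"tx":0.925,"ty":0.757,"tz":-0.05,"twist":0},{"tx":0.925,"ty":0.757,"tz":-0.05,"twist":0}]'

```text
t: 3.18
eef_pos: [0.6806, 0.1702, 0.2882]
ee_rot: [3.14, 0.0, -0.168]
force: [-1.4, 0.5, -0.7]
width: 0.0437
gripper_force: 0.0
```

```bash
cat > look.py <<'E'
import sys,pickle
from h import *
n=sys.argv[1]; c=calibration('wrist'); save('wrist',n+'.png'); 
d={q:(lambda r:r[0]['uv'] if r and r[0]['score']>.3 else None)(spot_point(q,'wrist')) for q in('pack','pack_hole','pack_header','stand','peg_hang','peg_base')}
pickle.dump((c,d),open(n+'.pkl','wb')); print(d)
print(proj('wrist',[[.557,.211,.191],[.544,.13,.17],[.557,.211,.041]],c))
plan([0.52,0.17,0.29],-9.5)
E
python3 look.py v1
```

```text
{'pack': [266.7, 267.0], 'pack_hole': None, 'pack_header': [252.1, 348.2], 'stand': [263.8, 253.9], 'peg_hang': None, 'peg_base': [218.9, 256.6]}
[[257.0944 346.3684]
 [345.7546 330.0855]
 [263.9834 266.4035]]
t 3.53 pos [0.6771 0.1755 0.2893] rpy [-179.9885   -0.0069   -9.3479] F [-0.3381  0.6625  0.1896] w 0.0441
tx,ty,tz,twist [-0.6167  0.124  -0.003 ] 0.0008
```

arm_command --commands '[{"tx":-0.44,"ty":0.05,"tz":0.05,"twist":0},{"tx":-0.44,"ty":0.05,"tz":0.05,"twist":0},{"tx":-0.44,"ty":0.05,"tz":0.05,"twist":0},{"tx":-0.44,"ty":0.05,"tz":0.05,"twist":0},{"tx":-0.44,"ty":0.05,"tz":0.05,"twist":0},{"tx":-0.44,"ty":0.05,"tz":0.05,"twist":0},{"tx":-0.44,"ty":0.05,"tz":0.05,"twist":0},{"tx":-0.44,"ty":0.05,"tz":0.05,"twist":0}]'

```text
t: 4.2
eef_pos: [0.5679, 0.1801, 0.2764]
ee_rot: [3.141, 0.0, -0.165]
force: [0.5, -0.2, -0.8]
width: 0.0437
gripper_force: 0.0
```

```bash
python3 look.py v2
```

```text
{'pack': [258.6, 183.0], 'pack_hole': [245.5, 214.4], 'pack_header': [236.4, 231.6], 'stand': [256.6, 179.6], 'peg_hang': [247.2, 217.4], 'peg_base': [207.4, 175.4]}
[[241.0211 232.6256]
 [345.1835 222.0277]
 [254.5383 183.7481]]
t 4.55 pos [0.5675 0.1796 0.2763] rpy [179.9864   0.0126  -9.4899] F [-0.9504 -0.5647 -0.8212] w 0.0437
tx,ty,tz,twist [-0.1812  0.0693 -0.0546] 0.0001
```

arm_command --commands '[{"tx":-0.3,"ty":0.45,"tz":0.1,"twist":0},{"tx":-0.3,"ty":0.45,"tz":0.1,"twist":0},{"tx":-0.3,"ty":0.45,"tz":0.1,"twist":0},{"tx":-0.3,"ty":0.45,"tz":0.1,"twist":0},{"tx":-0.3,"ty":0.45,"tz":0.1,"twist":0},{"tx":-0.3,"ty":0.45,"tz":0.1,"twist":0},{"tx":-0.3,"ty":0.45,"tz":0.1,"twist":0},{"tx":-0.3,"ty":0.45,"tz":0.1,"twist":0}]'

```text
t: 5.22
eef_pos: [0.4756, 0.0818, 0.2517]
ee_rot: [-3.141, -0.0, -0.165]
force: [-1.1, -0.2, 0.7]
width: 0.0437
gripper_force: 0.0
```

```bash
python3 look.py v3
python3 - <<'E'
import cv2
a=cv2.imread('pics/v2.png');b=cv2.imread('pics/v3.png')
cv2.imwrite('pics/v2c.png',cv2.resize(a[60:270,150:430],(800,600),interpolation=cv2.INTER_CUBIC))
cv2.imwrite('pics/v3c.png',cv2.resize(b[20:230,0:280],(800,600),interpolation=cv2.INTER_CUBIC))
E
```

```text
{'pack': [148.0, 115.7], 'pack_hole': [87.9, 126.9], 'pack_header': [46.9, 135.5], 'stand': [154.2, 118.3], 'peg_hang': [84.8, 129.8], 'peg_base': [96.1, 115.6]}
[[ 50.6705 135.3901]
 [191.8847 131.0841]
 [141.8698 118.9077]]
t 5.57 pos [0.475  0.0813 0.2514] rpy [179.9823   0.0188  -9.4552] F [ 0.0473  0.1457 -0.0546] w 0.0442
tx,ty,tz,twist [ 0.1193 -0.3794 -0.1547] 0.0002
```

View pics/v2c.png

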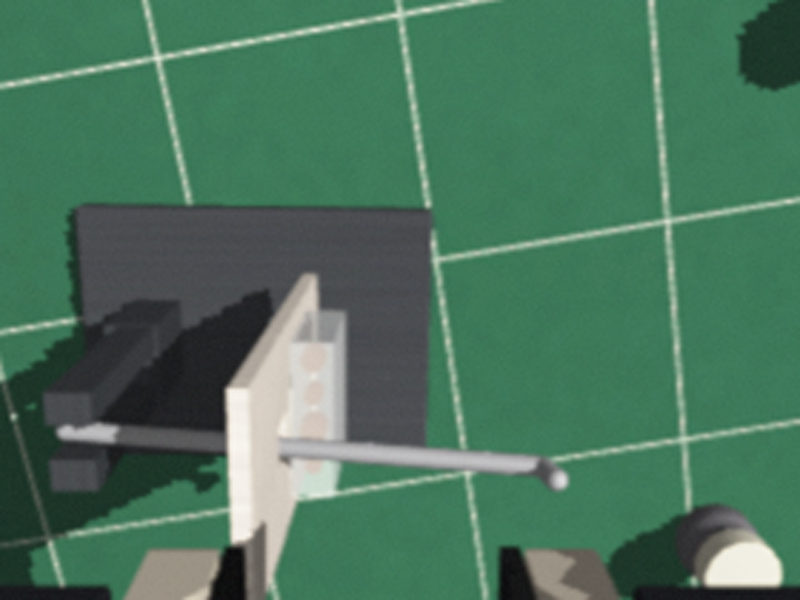

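View pics/v3c.png

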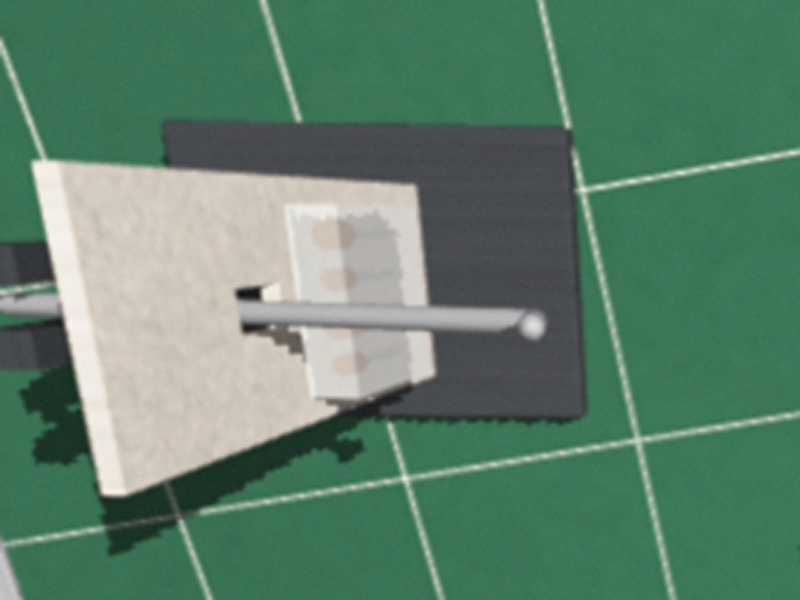

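v2 shows the wire leaving the card at crop (285,447), bending at (538,466), with the tip end at (560,479). v3 shows the same three points at (245,310), (518,319) and (533,325), and the card's corners at (62,162), (127,495), (417,185) and (435,375).

```bash
cat > m.py <<'E'
from h import *
import pickle
c2,d2=pickle.load(open('v2.pkl','rb'));c3,d3=pickle.load(open('v3.pkl','rb'))
a=lambda x,y:ray(0,(150+x*.35,60+y*.35),c2)
b=lambda x,y:ray(0,(x*.35,20+y*.35),c3)
C=[atz(0,(x*.35,20+y*.35),.012,c3) for x,y in((165,122),(570,128),(585,415))]
d=C[0]-C[1];e=C[2]-C[1];print('base',C,np.degrees(np.arctan2(d[1],d[0])),np.degrees(np.arctan2(e[1],e[0])),np.linalg.norm(d),np.linalg.norm(e))
C2=[atz(0,(150+x*.35,60+y*.35),.012,c2) for x,y in((80,205),(432,210))];d2_=C2[0]-C2[1];print('base2',C2,np.degrees(np.arctan2(d2_[1],d2_[0])))
yaw=np.arctan2(d[1],d[0]); ux=np.array([np.cos(yaw),np.sin(yaw),0]);uy=np.array([-ux[1],ux[0],0])
o=C[1]*[1,1,0]+ux*.055; 
# which side: corner (570,128) 
o=o+uy*.055*np.sign(uy@e); print('origin from base',o)
for n,p in dict(tip=((560,479),(533,325)),bend=((538,466),(518,319)),card=((285,447),(245,310)),topcorn=((247,388),(62,162)),botcorn=((318,275),(417,185))).items():
    q,er=tri([a(*p[0]),b(*p[1])]); print(n,q,er[0],'stand',(q-o)@ux,(q-o)@uy,q[2])
for n in d2:
    if d2[n] and d3[n]:
        q,er=tri([ray(0,d2[n],c2),ray(0,d3[n],c3)]);print(n,q,er[0],'stand',(q-o)@ux,(q-o)@uy)
# -x face plane points from v3: assume z from hanging
for n,p,z in (('tA',(62,162),.206),('tB',(127,495),.206),('bA',(417,185),.041),('bB',(435,375),.041)):
    q=atz(0,(p[0]*.35,20+p[1]*.35),z,c3); print(n,q,'stand',(q-o)@ux,(q-o)@uy)
E
python3 m.py
```

```text
base [array([0.627 , 0.2929, 0.012 ]), array([0.6006, 0.1463, 0.012 ]), array([0.4948, 0.1657, 0.012 ])] 79.78473905970121 169.59129217273158 0.1489926678753033 0.10749764614130429
base2 [array([0.6277, 0.292 , 0.012 ]), array([0.6014, 0.1479, 0.012 ])] 79.64269551972674
origin from base [0.5562 0.2102 0.    ]
tip [0.5434 0.1312 0.1803] 0.00010027861336416056 stand -0.07996842563883601 -0.0014401232020433957 0.1802892219250937
bend [0.5451 0.1361 0.1732] 0.00019058811096427515 stand -0.07488783202505041 -0.00224815330866555 0.17320470428949397
card [0.5573 0.207  0.1572] 8.096450422613313e-05 stand -0.002930930337608722 -0.001683146884183351 0.1571996257175936
topcorn [0.5897 0.2059 0.2052] 0.00022627254939316322 stand 0.0017316616209995315 -0.03374159372748775 0.20518375268460654
botcorn [0.5878 0.197  0.0432] 0.0003641154271400044 stand -0.007352979812608161 -0.033450743365325594 0.04320119006008854
pack [0.558  0.2053 0.0401] 0.0014450102527372795 stand -0.004470550031927058 -0.002642117237914675
pack_hole [0.5575 0.211  0.1478] 0.0010585653465546867 stand 0.001049665602663823 -0.0010961081508307372
pack_header [0.5574 0.2148 0.1886] 0.00011287653778077207 stand 0.004765045845415526 -0.0003531122749290975
stand [0.5547 0.2107 0.008 ] 0.0008403460416522162 stand 0.0001990572856094149 0.0015726326299399793
peg_hang [0.5564 0.2094 0.155 ] 0.0003779367683067883 stand -0.0007048492515428342 -0.0002864685305293167
peg_base [0.5694 0.2706 0.0112] 0.0009466594372106996 stand 0.0617667110498061 -0.0022365851002256265
tA [0.5897 0.2052 0.206 ] stand 0.0010146708073536135 -0.03389822246582085
tB [0.5248 0.2175 0.206 ] stand 0.0016188089622718735 0.03221237642321459
bA [0.5883 0.1975 0.041 ] stand -0.006769351894609093 -0.033796920264591475
bB [0.5232 0.2097 0.041 ] stand -0.006318104910760667 0.03242230598073941
```

Run:
```python
from h import *
plan([0.5575,0.2133,0.253],-10.25)
```

```text
t 5.57 pos [0.475  0.0813 0.2514] rpy [179.9823   0.0188  -9.4552] F [ 0.0473  0.1457 -0.0546] w 0.0442
tx,ty,tz,twist [ 0.2389 -0.5749 -0.0068] 0.0044
```

arm_command --commands '[{"tx":0.239,"ty":-0.575,"tz":-0.007,"twist":0.0044},{"tx":0.239,"ty":-0.575,"tz":-0.007,"twist":0.0044},{"tx":0.239,"ty":-0.575,"tz":-0.007,"twist":0.0044},{"tx":0.239,"ty":-0.575,"tz":-0.007,"twist":0.0044},{"tx":0.239,"ty":-0.575,"tz":-0.007,"twist":0.0044},{"tx":0.239,"ty":-0.575,"tz":-0.007,"twist":0.0044},{"tx":0.239,"ty":-0.575,"tz":-0.007,"twist":0.0044},{"tx":0.239,"ty":-0.575,"tz":-0.007,"twist":0.0044}]' --claw 0.36

```text
t: 6.23
eef_pos: [0.557, 0.2125, 0.2534]
ee_rot: [3.141, 0.0, -0.179]
force: [-0.4, -0.6, 0.2]
width: 0.0314
gripper_force: 0.0
```

Run:
```python
from h import *
plan([0.5575,0.2133,0.173],-10.25)
save('scene','s2.png')
```

```text
t 6.23 pos [0.557  0.2125 0.2534] rpy [179.991    0.0068 -10.2752] F [-0.3875 -0.6447  0.2097] w 0.0314
tx,ty,tz,twist [ 0.0013 -0.0037  0.3215] -0.0001
```

Descend gradually, then check.

arm_command --commands '[{"tx":0,"ty":-0.002,"tz":0.06,"twist":0},{"tx":0,"ty":-0.002,"tz":0.12,"twist":0},{"tx":0,"ty":-0.002,"tz":0.18,"twist":0},{"tx":0,"ty":-0.002,"tz":0.24,"twist":0},{"tx":0,"ty":-0.002,"tz":0.28,"twist":0},{"tx":0,"ty":-0.002,"tz":0.32,"twist":0},{"tx":0,"ty":-0.002,"tz":0.32,"twist":0},{"tx":0,"ty":-0.002,"tz":0.32,"twist":0}]'

```text
t: 6.95
eef_pos: [0.5575, 0.2133, 0.1735]
ee_rot: [3.141, 0.0, -0.179]
force: [0.2, -0.0, 0.6]
width: 0.0317
gripper_force: 0.0
```

Run:
```python
from h import *
plan([0.5575,0.2133,0.173],-10.25)
print([(r['uv'],r['score']) for r in (grab_frame('wrist') is not None and spot_point('pack_header','wrist'))])
im=save('wrist','w4.png')[:, :]
cv2.imwrite('pics/w4c.png',cv2.resize(cv2.cvtColor(im,cv2.COLOR_RGB2BGR)[100:400,80:480],(800,600),interpolation=cv2.INTER_CUBIC))
```

```text
t 6.95 pos [0.5575 0.2133 0.1735] rpy [179.9802   0.001  -10.2661] F [ 0.2239 -0.0241  0.5875] w 0.0317
tx,ty,tz,twist [-0.     -0.      0.0018] -0.0001
[([276.2, 289.3], 0.92)]
```

View pics/w4c.png

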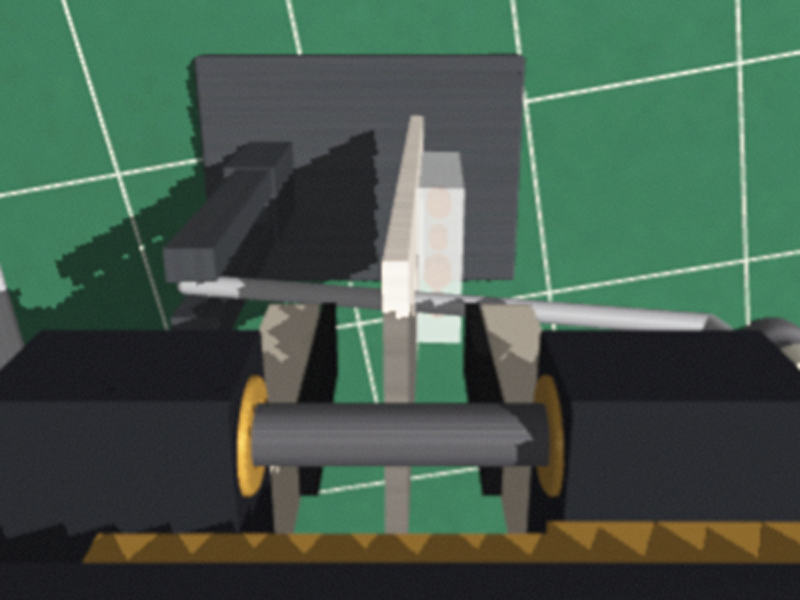

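The card's top edge, at about crop x = 398, is centred between the pads at 335 and 465, and the fingers are clear of the wire. I'll close lightly.

arm_command --commands '[{"tx":0,"ty":0,"tz":0,"twist":0},{"tx":0,"ty":0,"tz":0,"twist":0},{"tx":0,"ty":0,"tz":0,"twist":0},{"tx":0,"ty":0,"tz":0,"twist":0},{"tx":0,"ty":0,"tz":0,"twist":0},{"tx":0,"ty":0,"tz":0,"twist":0},{"tx":0,"ty":0,"tz":0,"twist":0},{"tx":0,"ty":0,"tz":0,"twist":0}]' --claw 0 --grip_force 25

```text
t: 7.77
eef_pos: [0.5575, 0.2137, 0.1733]
ee_rot: [-3.142, -0.0, -0.179]
force: [-0.1, 0.2, -0.4]
width: 0.005
gripper_force: 25.0
```

```bash
python3 - <<'E'
from h import *
plan([0.5575,0.2133,0.183],-10.25); s=get_state(); print(s['gripper_force'],s['moment'])
grab_frame('wrist')
E
python3 - <<'E'
from h import *
print(get_state()['force'])
E
```

```text
t 7.77 pos [0.5575 0.2137 0.1733] rpy [-179.997    -0.0031  -10.2541] F [-0.0708  0.1694 -0.3552] w 0.005
tx,ty,tz,twist [ 0.0001  0.0015 -0.0388] -0.0
25.000028908252716 [ 0.0404 -0.0532  0.0482]
[ 0.0161  0.0425 -0.3568]
```

arm_command --commands '[{"tx":0,"ty":0,"tz":-0.01,"twist":0},{"tx":0,"ty":0,"tz":-0.02,"twist":0},{"tx":0,"ty":0,"tz":-0.03,"twist":0},{"tx":0,"ty":0,"tz":-0.04,"twist":0},{"tx":0,"ty":0,"tz":-0.04,"twist":0},{"tx":0,"ty":0,"tz":-0.04,"twist":0},{"tx":0,"ty":0,"tz":-0.04,"twist":0},{"tx":0,"ty":0,"tz":-0.04,"twist":0}]'

```text
t: 8.48
eef_pos: [0.5574, 0.2135, 0.1831]
ee_rot: [3.141, 0.0, -0.179]
force: [-0.1, 0.4, -1.0]
width: 0.0048
gripper_force: 25.0
```

arm_command --commands '[{"tx":0,"ty":0,"tz":-0.002,"twist":0},{"tx":0,"ty":0,"tz":-0.002,"twist":0},{"tx":0,"ty":0,"tz":-0.004,"twist":0},{"tx":0,"ty":0,"tz":-0.004,"twist":0},{"tx":0,"ty":0,"tz":-0.004,"twist":0},{"tx":0,"ty":0,"tz":-0.004,"twist":0},{"tx":0,"ty":0,"tz":-0.004,"twist":0},{"tx":0,"ty":0,"tz":-0.004,"twist":0}]'

```text
t: 9.15
eef_pos: [0.5575, 0.2136, 0.1843]
ee_rot: [3.142, 0.0, -0.179]
force: [-0.4, 0.3, 0.3]
width: 0.005
gripper_force: 25.0
```

```bash
cat > feel.py <<'E'
from h import *
F=[]
for i in range(4): grab_frame('wrist'); F.append(get_state()['force'])
s=get_state(); print(s['t'],'F',np.mean(F,0),'sd',np.std(F,0)[2],'pos',s['eef_pos'],s['width'])
E
python3 feel.py
```

```text
9.35 F [ 0.3639 -0.2496 -0.868 ] sd 0.4532215803830455 pos [0.5575 0.2136 0.1843] 0.004639632758240423
```

arm_command --commands '[{"tx":0,"ty":0,"tz":-0.002,"twist":0},{"tx":0,"ty":0,"tz":-0.002,"twist":0},{"tx":0,"ty":0,"tz":-0.002,"twist":0},{"tx":0,"ty":0,"tz":-0.002,"twist":0},{"tx":0,"ty":0,"tz":-0.002,"twist":0},{"tx":0,"ty":0,"tz":-0.002,"twist":0},{"tx":0,"ty":0,"tz":-0.002,"twist":0},{"tx":0,"ty":0,"tz":-0.002,"twist":0}]'

```text
t: 10.02
eef_pos: [0.5575, 0.2136, 0.1848]
ee_rot: [-3.142, 0.0, -0.179]
force: [-0.3, 0.3, -1.2]
width: 0.0046
gripper_force: 25.0
```

```bash
python3 feel.py
```

```text
10.2167 F [ 0.0971 -0.3473 -0.9377] sd 0.6623787174672366 pos [0.5575 0.2136 0.1848] 0.004926078325832727
```

arm_command --commands '[{"tx":0,"ty":0,"tz":-0.002,"twist":0},{"tx":0,"ty":0,"tz":-0.002,"twist":0},{"tx":0,"ty":0,"tz":-0.002,"twist":0},{"tx":0,"ty":0,"tz":-0.002,"twist":0},{"tx":0,"ty":0,"tz":-0.002,"twist":0},{"tx":0,"ty":0,"tz":-0.002,"twist":0},{"tx":0,"ty":0,"tz":-0.002,"twist":0},{"tx":0,"ty":0,"tz":-0.002,"twist":0}]'

```text
t: 10.88
eef_pos: [0.5575, 0.2136, 0.1853]
ee_rot: [3.142, 0.0, -0.179]
force: [0.1, -0.5, -1.5]
width: 0.0045
gripper_force: 25.0
```

```bash
python3 feel.py
```

```text
11.0833 F [ 0.109   0.1407 -0.6777] sd 0.7092250992115732 pos [0.5575 0.2136 0.1853] 0.005238028254489012
```

arm_command --commands '[{"tx":0,"ty":0,"tz":-0.002,"twist":0},{"tx":0,"ty":0,"tz":-0.002,"twist":0},{"tx":0,"ty":0,"tz":-0.002,"twist":0},{"tx":0,"ty":0,"tz":-0.002,"twist":0},{"tx":0,"ty":0,"tz":-0.002,"twist":0},{"tx":0,"ty":0,"tz":-0.002,"twist":0},{"tx":0,"ty":0,"tz":-0.002,"twist":0},{"tx":0,"ty":0,"tz":-0.002,"twist":0}]'

```text
t: 11.75
eef_pos: [0.5575, 0.2136, 0.1858]
ee_rot: [3.142, -0.0, -0.179]
force: [-0.5, -0.2, -0.2]
width: 0.0049
gripper_force: 25.0
```

```bash
python3 feel.py
```

```text
11.95 F [ 0.3508  0.2979 -0.8589] sd 0.39868805608629126 pos [0.5575 0.2136 0.1858] 0.004802539338161855
```

arm_command --commands '[{"tx":0,"ty":0,"tz":-0.001,"twist":0},{"tx":0,"ty":0,"tz":-0.001,"twist":0},{"tx":0,"ty":0,"tz":-0.001,"twist":0},{"tx":0,"ty":0,"tz":-0.001,"twist":0},{"tx":0,"ty":0,"tz":-0.001,"twist":0},{"tx":0,"ty":0,"tz":-0.001,"twist":0},{"tx":0,"ty":0,"tz":-0.001,"twist":0},{"tx":0,"ty":0,"tz":-0.001,"twist":0}]'

```text
t: 12.62
eef_pos: [0.5575, 0.2136, 0.1861]
ee_rot: [3.142, 0.0, -0.179]
force: [0.5, 0.3, -1.2]
width: 0.0051
gripper_force: 25.0
```

```bash
python3 feel.py
```

```text
12.8167 F [ 0.1394 -0.5428 -1.201 ] sd 0.2949161800331583 pos [0.5575 0.2136 0.186 ] 0.0046519115254522025
```

arm_command --commands '[{"tx":0,"ty":0,"tz":-0.001,"twist":0},{"tx":0,"ty":0,"tz":-0.001,"twist":0},{"tx":0,"ty":0,"tz":-0.001,"twist":0},{"tx":0,"ty":0,"tz":-0.001,"twist":0},{"tx":0,"ty":0,"tz":-0.001,"twist":0},{"tx":0,"ty":0,"tz":-0.001,"twist":0},{"tx":0,"ty":0,"tz":-0.001,"twist":0},{"tx":0,"ty":0,"tz":-0.001,"twist":0}]'

```text
t: 13.48
eef_pos: [0.5575, 0.2136, 0.1863]
ee_rot: [3.142, 0.0, -0.179]
force: [-0.1, 0.2, -0.5]
width: 0.0045
gripper_force: 25.0
```

```bash
python3 feel.py
```

```text
13.6833 F [-0.2682 -0.2972 -0.9158] sd 0.6313814608041132 pos [0.5575 0.2136 0.1863] 0.0048330103520455485
```

arm_command --commands '[{"tx":0,"ty":0,"tz":-0.001,"twist":0},{"tx":0,"ty":0,"tz":-0.001,"twist":0},{"tx":0,"ty":0,"tz":-0.001,"twist":0},{"tx":0,"ty":0,"tz":-0.001,"twist":0},{"tx":0,"ty":0,"tz":-0.001,"twist":0},{"tx":0,"ty":0,"tz":-0.001,"twist":0},{"tx":0,"ty":0,"tz":-0.001,"twist":0},{"tx":0,"ty":0,"tz":-0.001,"twist":0}]'

```text
t: 14.35
eef_pos: [0.5575, 0.2136, 0.1866]
ee_rot: [-3.142, -0.0, -0.179]
force: [-0.0, 0.0, -0.9]
width: 0.005
gripper_force: 25.0
```

```bash
python3 feel.py
```

```text
14.55 F [ 0.1176 -0.3103 -0.7851] sd 0.43924554373827995 pos [0.5575 0.2136 0.1865] 0.004907132262756362
```

arm_command --commands '[{"tx":0,"ty":0,"tz":-0.002,"twist":0},{"tx":0,"ty":0,"tz":-0.002,"twist":0},{"tx":0,"ty":0,"tz":-0.002,"twist":0},{"tx":0,"ty":0,"tz":-0.002,"twist":0},{"tx":0,"ty":0,"tz":-0.002,"twist":0},{"tx":0,"ty":0,"tz":-0.002,"twist":0},{"tx":0,"ty":0,"tz":-0.002,"twist":0},{"tx":0,"ty":0,"tz":-0.002,"twist":0}]'

```text
t: 15.22
eef_pos: [0.5575, 0.2136, 0.187]
ee_rot: [3.142, 0.0, -0.179]
force: [0.2, -0.3, -1.0]
width: 0.005
gripper_force: 25.0
```

```bash
python3 feel.py
```

```text
15.4167 F [ 0.1351 -0.498  -1.3174] sd 0.37157931912549047 pos [0.5575 0.2136 0.187 ] 0.00467221196363123
```

arm_command --commands '[{"tx":0,"ty":0,"tz":-0.001,"twist":0},{"tx":0,"ty":0,"tz":-0.001,"twist":0},{"tx":0,"ty":0,"tz":-0.001,"twist":0},{"tx":0,"ty":0,"tz":-0.001,"twist":0},{"tx":0,"ty":0,"tz":-0.001,"twist":0},{"tx":0,"ty":0,"tz":-0.001,"twist":0},{"tx":0,"ty":0,"tz":-0.001,"twist":0},{"tx":0,"ty":0,"tz":-0.001,"twist":0}]'

```text
t: 16.08
eef_pos: [0.5575, 0.2136, 0.1873]
ee_rot: [3.142, 0.0, -0.179]
force: [-0.4, 0.1, -1.6]
width: 0.0048
gripper_force: 25.0
```

```bash
python3 feel.py
```

```text
16.2833 F [ 0.1671  0.1263 -1.8112] sd 0.4117248249954154 pos [0.5575 0.2136 0.1873] 0.004892948825230653
```

arm_command --commands '[{"tx":0,"ty":0,"tz":0.006,"twist":0},{"tx":0,"ty":0.024,"tz":0.006,"twist":0},{"tx":0,"ty":0.06,"tz":0,"twist":0},{"tx":0,"ty":0.096,"tz":-0.009,"twist":0},{"tx":0,"ty":0.132,"tz":-0.017,"twist":0},{"tx":0,"ty":0.168,"tz":-0.025,"twist":0},{"tx":0,"ty":0.2,"tz":-0.031,"twist":0},{"tx":0,"ty":0.2,"tz":-0.031,"twist":0}]'

```text
t: 16.95
eef_pos: [0.5484, 0.1628, 0.1958]
ee_rot: [-3.141, -0.001, -0.18]
force: [-1.6, 0.6, -1.1]
width: 0.0047
gripper_force: 25.0
```

```bash
python3 feel.py
```

```text
17.15 F [ 0.0623  0.0503 -0.7436] sd 0.42719779468900854 pos [0.5487 0.1645 0.1951] 0.004856840811777953
```

arm_command --commands '[{"tx":0,"ty":0,"tz":-0.002,"twist":0},{"tx":0,"ty":0,"tz":-0.004,"twist":0},{"tx":0,"ty":0,"tz":-0.004,"twist":0},{"tx":0,"ty":0,"tz":-0.004,"twist":0},{"tx":0,"ty":0,"tz":-0.004,"twist":0},{"tx":0,"ty":0,"tz":-0.004,"twist":0},{"tx":0,"ty":0,"tz":-0.004,"twist":0},{"tx":0,"ty":0,"tz":-0.004,"twist":0}]'

```text
t: 17.82
eef_pos: [0.5486, 0.1644, 0.196]
ee_rot: [3.142, 0.0, -0.179]
force: [-0.5, -0.1, 0.0]
width: 0.0052
gripper_force: 25.0
```

```bash
python3 feel.py
```

```text
18.0167 F [ 0.1241 -0.3652 -0.8661] sd 0.7229749487855905 pos [0.5486 0.1644 0.1961] 0.004863199029646501
```

arm_command --commands '[{"tx":0,"ty":0,"tz":-0.002,"twist":0},{"tx":0,"ty":0,"tz":-0.002,"twist":0},{"tx":0,"ty":0,"tz":-0.002,"twist":0},{"tx":0,"ty":0,"tz":-0.002,"twist":0},{"tx":0,"ty":0,"tz":-0.002,"twist":0},{"tx":0,"ty":0,"tz":-0.002,"twist":0},{"tx":0,"ty":0,"tz":-0.002,"twist":0},{"tx":0,"ty":0,"tz":-0.002,"twist":0}]'

```text
t: 18.68
eef_pos: [0.5486, 0.1644, 0.1965]
ee_rot: [3.142, 0.0, -0.179]
force: [0.1, 0.8, -0.9]
width: 0.005
gripper_force: 25.0
```

```bash
python3 feel.py
```

```text
18.8833 F [ 0.0041  0.123  -1.5881] sd 0.4244429187146555 pos [0.5486 0.1644 0.1966] 0.005079404679725969
```

arm_command --commands '[{"tx":0,"ty":0,"tz":0.003,"twist":0},{"tx":0,"ty":0.015,"tz":0,"twist":0},{"tx":0,"ty":0.03,"tz":-0.003,"twist":0},{"tx":0,"ty":0.045,"tz":-0.0065,"twist":0},{"tx":0,"ty":0.06,"tz":-0.01,"twist":0},{"tx":0,"ty":0.075,"tz":-0.013,"twist":0},{"tx":0,"ty":0.09,"tz":-0.016,"twist":0},{"tx":0,"ty":0.1,"tz":-0.018,"twist":0}]'

```text
t: 19.55
eef_pos: [0.5441, 0.1393, 0.2012]
ee_rot: [-3.141, -0.0, -0.179]
force: [-0.9, -0.7, -1.1]
width: 0.0045
gripper_force: 25.0
```

```bash
python3 feel.py
```

```text
19.75 F [-0.0314 -0.1221 -1.3234] sd 0.48885155290169763 pos [0.5442 0.1397 0.2011] 0.004862196408935954
```

arm_command --commands '[{"tx":0,"ty":0.006,"tz":-0.001,"twist":0},{"tx":0,"ty":0.012,"tz":-0.0025,"twist":0},{"tx":0,"ty":0.018,"tz":-0.004,"twist":0},{"tx":0,"ty":0.024,"tz":-0.005,"twist":0},{"tx":0,"ty":0.03,"tz":-0.006,"twist":0},{"tx":0,"ty":0.036,"tz":-0.007,"twist":0},{"tx":0,"ty":0.036,"tz":-0.007,"twist":0},{"tx":0,"ty":0.036,"tz":-0.007,"twist":0}]'

```text
t: 20.42
eef_pos: [0.5425, 0.1308, 0.2029]
ee_rot: [-3.142, -0.0, -0.179]
force: [1.0, 0.3, -1.2]
width: 0.0045
gripper_force: 25.0
```

```bash
python3 feel.py
```

```text
20.6167 F [ 0.1963  0.0228 -0.844 ] sd 0.288354102864978 pos [0.5425 0.131  0.2028] 0.0053399544276609605
```

arm_command --commands '[{"tx":0,"ty":0.007,"tz":-0.001,"twist":0},{"tx":0,"ty":0.014,"tz":-0.002,"twist":0},{"tx":0,"ty":0.021,"tz":-0.002,"twist":0},{"tx":0,"ty":0.028,"tz":-0.002,"twist":0},{"tx":0,"ty":0.035,"tz":-0.002,"twist":0},{"tx":0,"ty":0.042,"tz":-0.002,"twist":0},{"tx":0,"ty":0.05,"tz":-0.002,"twist":0},{"tx":0,"ty":0.05,"tz":-0.002,"twist":0}]'

```text
t: 21.28
eef_pos: [0.5402, 0.1183, 0.2033]
ee_rot: [3.142, 0.0, -0.179]
force: [-0.7, -0.6, -0.5]
width: 0.0049
gripper_force: 25.0
```

```bash
python3 feel.py
```

```text
21.4833 F [-0.334  -0.125  -0.5614] sd 0.28044643951389303 pos [0.5404 0.1187 0.2033] 0.004819341125107774
```

arm_command --commands '[{"tx":0,"ty":0.015,"tz":0,"twist":0},{"tx":0,"ty":0.04,"tz":0,"twist":0},{"tx":0,"ty":0.07,"tz":0,"twist":0},{"tx":0,"ty":0.1,"tz":0,"twist":0},{"tx":0,"ty":0.14,"tz":0,"twist":0},{"tx":0,"ty":0.18,"tz":0,"twist":0},{"tx":0,"ty":0.2,"tz":0,"twist":0},{"tx":0,"ty":0.2,"tz":0,"twist":0}]'

```text
t: 22.15
eef_pos: [0.5311, 0.0681, 0.2035]
ee_rot: [-3.142, -0.0, -0.18]
force: [0.2, 0.5, -0.9]
width: 0.0047
gripper_force: 25.0
```

```bash
python3 feel.py
python3 - <<'E'
from h import *
save('scene','s5.png'); im=cv2.imread('pics/s5.png')
cv2.imwrite('pics/s5c.png',cv2.resize(im[100:340,160:480],(800,600),interpolation=cv2.INTER_CUBIC))
plan([0.5893,-0.12,0.25],-2.2)
E
```

```text
22.35 F [-0.318   0.2993 -0.7037] sd 0.6224495336765157 pos [0.5316 0.0696 0.2034] 0.004910904194658523
t 22.4 pos [0.5316 0.0697 0.2033] rpy [-179.9928   -0.0066  -10.2465] F [-0.2715 -0.1466 -0.9206] w 0.0048
tx,ty,tz,twist [ 0.3623  0.7056 -0.1867] -0.0447
```

View pics/s5c.png

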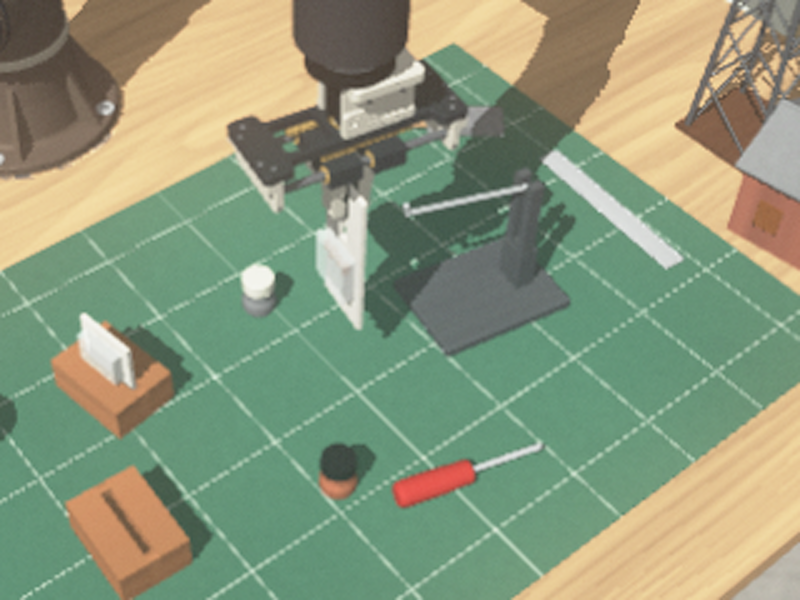

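The pack is off the peg and held upright near crop (345,260). The peg looks undisturbed. I'll carry it toward the empty block.

arm_command --commands '[{"tx":0,"ty":0.05,"tz":-0.08,"twist":-0.01},{"tx":0.03,"ty":0.18,"tz":-0.187,"twist":-0.02},{"tx":0.06,"ty":0.33,"tz":-0.187,"twist":-0.03},{"tx":0.1,"ty":0.48,"tz":-0.187,"twist":-0.0447},{"tx":0.14,"ty":0.63,"tz":-0.187,"twist":-0.0447},{"tx":0.16,"ty":0.72,"tz":-0.187,"twist":-0.0447},{"tx":0.175,"ty":0.78,"tz":-0.187,"twist":-0.0447},{"tx":0.175,"ty":0.78,"tz":-0.187,"twist":-0.0447}]' --grip_force 35

```text
t: 23.07
eef_pos: [0.5398, -0.1325, 0.2498]
ee_rot: [3.141, 0.001, -0.041]
force: [1.5, -0.2, -1.2]
width: 0.0046
gripper_force: 35.0
```

Run:
```python
from h import *
import pickle
grab_frame('wrist'); c=calibration('wrist'); save('wrist','w6.png'); pickle.dump(c,open('w6.pkl','wb'))
print('slot',[(r['uv'],r['score'],atz(0,r['uv'],.008,c)) for r in spot_point('slot_floor','wrist')[:2]])
print('pred',proj(0,[[.589,-.2195,.04]],c))
plan([.54,-.13,.25],-2.2)
im=cv2.imread('pics/w6.png'); cv2.imwrite('pics/w6c.png',cv2.resize(im,(800,600),interpolation=cv2.INTER_CUBIC))
```

```text
slot [([357.1, 120.2], 0.8, array([ 0.5911, -0.2203,  0.008 ]))]
pred [[362.8468 124.6008]]
t 23.22 pos [ 0.5398 -0.1298  0.2499] rpy [-179.9938    0.0158   -2.2195] F [-0.1912  0.5191 -0.0919] w 0.0048
tx,ty,tz,twist [ 0.0008  0.0006 -0.0005] -0.0001
```

View pics/w6c.png

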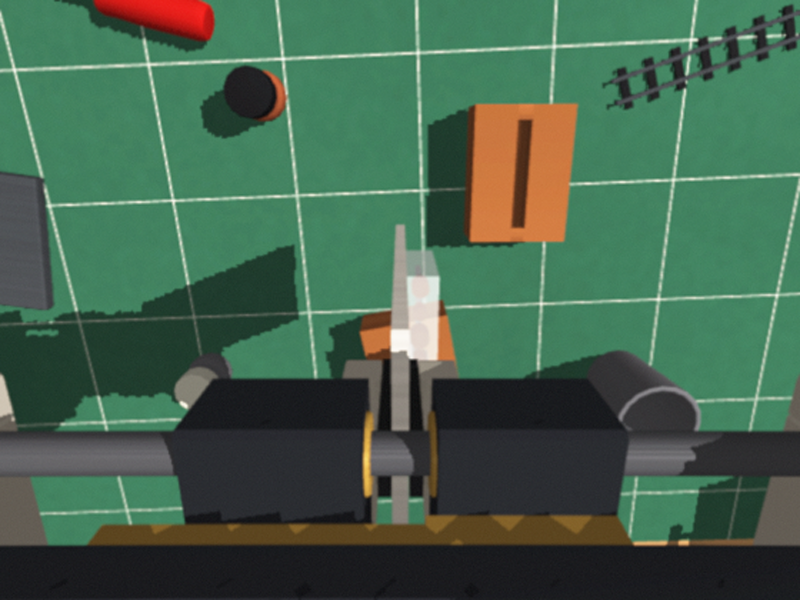

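The picture shows the empty block at (470–577, 104–242), with the slot centre line from (525,120) to (519,227). The pack is held with its bottom corner at (401,225).

Run:
```python
from h import *
import pickle
c=pickle.load(open('w6.pkl','rb')); s=get_state()
p=lambda x,y,z:atz(0,(x*.7,y*.7),z,c)
im=cv2.imread('pics/w6.png'); 
# slot refine: dark pixels inside block
g=im[60:185,335:400].astype(int); hsv=cv2.cvtColor(im,cv2.COLOR_BGR2HSV)
m=np.zeros(im.shape[:2],np.uint8); m[80:162,345:390]=(im[80:162,345:390].max(2)<110); 
n,l,st,ce=cv2.connectedComponentsWithStats(m); print(st[1:],ce[1:])
k=1+np.argmax(st[1:,4]); pts=cv2.findNonZero((l==k).astype(np.uint8)); print(cv2.boxPoints(cv2.minAreaRect(pts)))
A=p(525,120,.04);B=p(519,227,.04);print('slot',A,B,(A+B)/2,np.linalg.norm(A-B),np.degrees(np.arctan2(*(A-B)[[1,0]])))
C=[p(*q,.04) for q in((476,104),(577,104),(566,242),(470,242))];print('block',np.mean(C,0),C,[np.degrees(np.arctan2(*(u)[[1,0]])) for u in(C[0]-C[3],C[1]-C[2])])
Rt=R.from_euler('xyz',s['ee_rot']).as_matrix()
q=s['eef_pos']+Rt@np.array([[.033,.0025,.132],[.033,-.0025,.132]]).T.T[0]
print('pred corner',proj(0,[s['eef_pos']+Rt@np.array(v) for v in([.033,.0025,.132],[.033,-.0025,.132])],c)/.7)
```

```text
[[359  84  13  75 601]] [[364.9085 120.396 ]]
[[358.4071 157.8938]
 [363.3673  83.4911]
 [371.5974  84.0398]
 [366.6372 158.4425]]
slot [ 0.6283 -0.2229  0.04  ] [ 0.5534 -0.2211  0.04  ] [ 0.5908 -0.222   0.04  ] 0.07492405744746919 -1.3744013490921483
block [ 0.5904 -0.2221  0.04  ] [array([ 0.6402, -0.1888,  0.04  ]), array([ 0.6371, -0.2583,  0.04  ]), array([ 0.5405, -0.2566,  0.04  ]), array([ 0.5436, -0.1848,  0.04  ])] [np.float64(-2.382060494626657), np.float64(-0.9999665939631013)]
pred corner [[400.4218 224.3654]
 [391.8703 224.3989]]
```

arm_command --commands '[{"tx":0.03,"ty":0.06,"tz":0,"twist":-0.0018},{"tx":0.08,"ty":0.14,"tz":0,"twist":-0.0018},{"tx":0.14,"ty":0.23,"tz":0.03,"twist":-0.0018},{"tx":0.19,"ty":0.31,"tz":0.08,"twist":-0.0018},{"tx":0.218,"ty":0.358,"tz":0.14,"twist":-0.0018},{"tx":0.218,"ty":0.358,"tz":0.18,"twist":-0.0018},{"tx":0.218,"ty":0.358,"tz":0.2,"twist":-0.0018},{"tx":0.218,"ty":0.358,"tz":0.2,"twist":-0.0018}]'

```text
t: 23.88
eef_pos: [0.59, -0.2204, 0.1986]
ee_rot: [-3.141, 0.003, -0.032]
force: [-0.4, 1.0, -1.3]
width: 0.0049
gripper_force: 35.0
```

Run:
```python
from h import *
import pickle
grab_frame('wrist'); c=calibration('wrist'); save('wrist','w7.png'); pickle.dump(c,open('w7.pkl','wb'))
plan([.5907,-.2214,.15],-1.9)
print(proj(0,[[.5907+.038,-.2214-.00126,.04],[.5907,-.2214,.04]],c))
save('scene','s7.png'); a=cv2.imread('pics/w7.png')[150:330,160:400]; b=cv2.imread('pics/s7.png')[230:350,130:290]
cv2.imwrite('pics/w7c.png',np.hstack([cv2.resize(a,(400,300),interpolation=2),cv2.resize(b,(400,300),interpolation=2)]))
```

```text
t 23.98 pos [ 0.5909 -0.2207  0.2008] rpy [179.9882  -0.0323  -1.8015] F [-0.8019  0.0511 -0.8898] w 0.0045
tx,ty,tz,twist [-0.001   0.0027  0.2031] 0.0005
[[280.166  145.8545]
 [280.1628 186.4899]]
```

View pics/w7c.png

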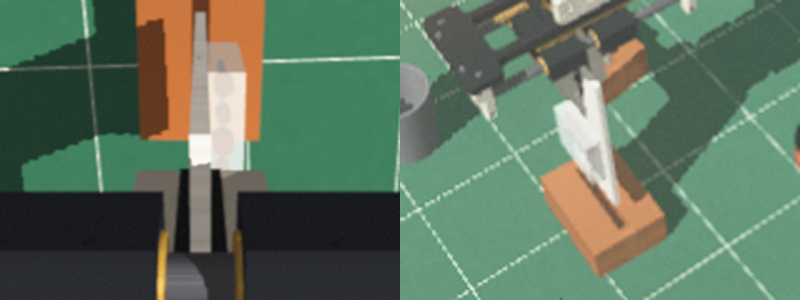

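The card's bottom edge is in line with the slot: the card is at crop x ≈ 201 and the block centre at 200–201. Lowering slowly.

arm_command --commands '[{"tx":0,"ty":0.001,"tz":0.03,"twist":0},{"tx":0,"ty":0.001,"tz":0.06,"twist":0},{"tx":0,"ty":0.001,"tz":0.08,"twist":0},{"tx":0,"ty":0.001,"tz":0.1,"twist":0},{"tx":0,"ty":0.001,"tz":0.115,"twist":0},{"tx":0,"ty":0.001,"tz":0.13,"twist":0},{"tx":0,"ty":0.001,"tz":0.13,"twist":0},{"tx":0,"ty":0.001,"tz":0.13,"twist":0}]'

```text
t: 24.7
eef_pos: [0.5907, -0.2221, 0.1674]
ee_rot: [3.142, 0.0, -0.033]
force: [-0.1, 0.3, -0.2]
width: 0.0052
gripper_force: 35.0
```

```bash
python3 feel.py
```

```text
24.9 F [-0.0851  0.3837 -0.6946] sd 0.6881367293947774 pos [ 0.591  -0.2221  0.1679] 0.005134451976646154
```

arm_command --commands '[{"tx":0,"ty":0,"tz":0.015,"twist":0},{"tx":0,"ty":0,"tz":0.03,"twist":0},{"tx":0,"ty":0,"tz":0.045,"twist":0},{"tx":0,"ty":0,"tz":0.06,"twist":0},{"tx":0,"ty":0,"tz":0.075,"twist":0},{"tx":0,"ty":0,"tz":0.088,"twist":0},{"tx":0,"ty":0,"tz":0.088,"twist":0},{"tx":0,"ty":0,"tz":0.088,"twist":0}]'

```text
t: 25.57
eef_pos: [0.5906, -0.222, 0.1452]
ee_rot: [3.142, 0.001, -0.033]
force: [0.6, -0.3, -0.6]
width: 0.0049
gripper_force: 35.0
```

```bash
python3 feel.py
```

```text
25.7667 F [ 0.1452  0.5433 -1.5252] sd 0.32618415775275655 pos [ 0.5909 -0.2221  0.1458] 0.005129568992371268
```

arm_command --commands '[{"tx":0,"ty":0,"tz":0.004,"twist":0},{"tx":0,"ty":0,"tz":0.008,"twist":0},{"tx":0,"ty":0,"tz":0.012,"twist":0},{"tx":0,"ty":0,"tz":0.016,"twist":0},{"tx":0,"ty":0,"tz":0.016,"twist":0},{"tx":0,"ty":0,"tz":0.016,"twist":0},{"tx":0,"ty":0,"tz":0.016,"twist":0},{"tx":0,"ty":0,"tz":0.016,"twist":0}]'

```text
t: 26.43
eef_pos: [0.5908, -0.222, 0.1416]
ee_rot: [3.142, -0.0, -0.033]
force: [-0.3, 0.4, -1.1]
width: 0.0045
gripper_force: 35.0
```

```bash
python3 feel.py
```

```text
26.6333 F [ 0.4729  0.3648 -1.0229] sd 0.4715188413329981 pos [ 0.5908 -0.222   0.1416] 0.004612217157569054
```

arm_command --commands '[{"tx":0,"ty":0,"tz":0.002,"twist":0},{"tx":0,"ty":0,"tz":0.004,"twist":0},{"tx":0,"ty":0,"tz":0.004,"twist":0},{"tx":0,"ty":0,"tz":0.004,"twist":0},{"tx":0,"ty":0,"tz":0.004,"twist":0},{"tx":0,"ty":0,"tz":0.004,"twist":0},{"tx":0,"ty":0,"tz":0.004,"twist":0},{"tx":0,"ty":0,"tz":0.004,"twist":0}]'

```text
t: 27.3
eef_pos: [0.5908, -0.222, 0.1406]
ee_rot: [3.142, -0.0, -0.033]
force: [-0.6, 0.5, -1.2]
width: 0.0045
gripper_force: 35.0
```

```bash
python3 feel.py
```

```text
27.5 F [-0.0969  0.1851 -1.0439] sd 0.71520066622083 pos [ 0.5907 -0.222   0.1405] 0.005155407527880989
```

arm_command --commands '[{"tx":0,"ty":0,"tz":0.002,"twist":0},{"tx":0,"ty":0,"tz":0.002,"twist":0},{"tx":0,"ty":0,"tz":0.002,"twist":0},{"tx":0,"ty":0,"tz":0.002,"twist":0},{"tx":0,"ty":0,"tz":0.002,"twist":0},{"tx":0,"ty":0,"tz":0.002,"twist":0},{"tx":0,"ty":0,"tz":0.002,"twist":0},{"tx":0,"ty":0,"tz":0.002,"twist":0}]'

```text
t: 28.17
eef_pos: [0.5909, -0.2221, 0.1405]
ee_rot: [3.141, -0.0, -0.033]
force: [-1.6, 0.7, 4.9]
width: 0.0049
gripper_force: 35.0
```

```bash
python3 feel.py
```

```text
28.3667 F [-0.9681  0.6218  5.6137] sd 0.1906005924908546 pos [ 0.5909 -0.2221  0.1405] 0.0047700056965547894
```

arm_command --commands '[{"tx":0,"ty":0,"tz":0.002,"twist":0},{"tx":0,"ty":0,"tz":0.002,"twist":0},{"tx":0,"ty":0,"tz":0.002,"twist":0},{"tx":0,"ty":0,"tz":0.002,"twist":0},{"tx":0,"ty":0,"tz":0.002,"twist":0},{"tx":0,"ty":0,"tz":0.002,"twist":0},{"tx":0,"ty":0,"tz":0.002,"twist":0},{"tx":0,"ty":0,"tz":0.002,"twist":0}]'

```text
t: 29.03
eef_pos: [0.5909, -0.2222, 0.1405]
ee_rot: [3.141, -0.001, -0.033]
force: [-2.0, 1.3, 9.5]
width: 0.0048
gripper_force: 35.0
```

```bash
python3 feel.py
```

```text
29.2333 F [-2.2709  0.9825  8.3684] sd 0.410276559192409 pos [ 0.5909 -0.2221  0.1405] 0.004770368302514632
```

The pack is on the slot floor: 8–9 N upward, and the height no longer changes. I'll ease off the press, then open.

arm_command --commands '[{"tx":0,"ty":0,"tz":-0.003,"twist":0},{"tx":0,"ty":0,"tz":-0.003,"twist":0},{"tx":0,"ty":0,"tz":-0.003,"twist":0},{"tx":0,"ty":0,"tz":-0.003,"twist":0},{"tx":0,"ty":0,"tz":-0.003,"twist":0},{"tx":0,"ty":0,"tz":-0.003,"twist":0},{"tx":0,"ty":0,"tz":-0.003,"twist":0},{"tx":0,"ty":0,"tz":-0.003,"twist":0}]'

```text
t: 29.9
eef_pos: [0.5909, -0.2221, 0.1405]
ee_rot: [3.141, -0.0, -0.033]
force: [-1.3, -0.1, 5.7]
width: 0.005
gripper_force: 35.0
```

arm_command --commands '[{"tx":0,"ty":0,"tz":0,"twist":0},{"tx":0,"ty":0,"tz":0,"twist":0},{"tx":0,"ty":0,"tz":0,"twist":0},{"tx":0,"ty":0,"tz":0,"twist":0},{"tx":0,"ty":0,"tz":0,"twist":0},{"tx":0,"ty":0,"tz":0,"twist":0},{"tx":0,"ty":0,"tz":0,"twist":0},{"tx":0,"ty":0,"tz":0,"twist":0}]' --claw 0.45

```text
t: 30.57
eef_pos: [0.5907, -0.222, 0.1403]
ee_rot: [-3.142, 0.0, -0.033]
force: [-0.6, -0.6, 0.2]
width: 0.0393
gripper_force: 0.0
```

arm_command --commands '[{"tx":0,"ty":0,"tz":-0.05,"twist":0},{"tx":0,"ty":0,"tz":-0.12,"twist":0},{"tx":0,"ty":0,"tz":-0.2,"twist":0},{"tx":0,"ty":0,"tz":-0.3,"twist":0},{"tx":0,"ty":0,"tz":-0.4,"twist":0},{"tx":0,"ty":0,"tz":-0.45,"twist":0},{"tx":0,"ty":0,"tz":-0.45,"twist":0},{"tx":0,"ty":0,"tz":-0.45,"twist":0}]'

```text
t: 31.23
eef_pos: [0.5911, -0.222, 0.2537]
ee_rot: [-3.141, -0.002, -0.033]
force: [0.6, -0.4, -0.4]
width: 0.0394
gripper_force: 0.0
```

```bash
python3 feel.py
python3 - <<'E'
from h import *
a=save('scene','s8.png'); b=save('wrist','w8.png')
a=cv2.imread('pics/s8.png')[150:360,130:410]; b=cv2.imread('pics/w8.png')[60:360,80:480]
cv2.imwrite('pics/end.png',np.hstack([cv2.resize(a,(400,300),interpolation=2),cv2.resize(b,(400,300),interpolation=2)]))
E
```

```text
31.4333 F [-0.0702 -0.4107 -0.3073] sd 0.23474870639793508 pos [ 0.5902 -0.2219  0.2516] 0.03973866322228182
```

View pics/end.png

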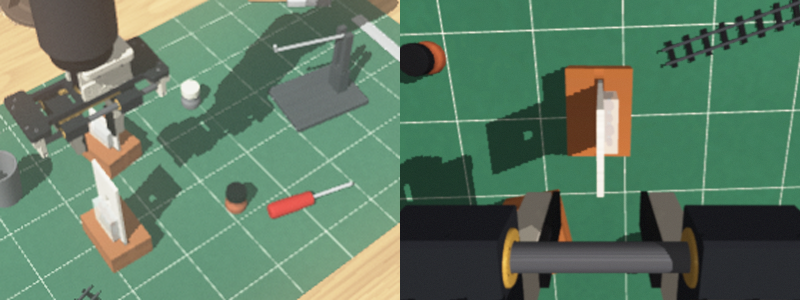

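The pack stands upright in the slot (left crop (110,200), right crop (600,135)). The gripper is clear above it and the rest of the bench looks undisturbed.

```bash
python3 -c "
from station import *
print(job_done())"
```

```text
the job is handed in; nothing more can be done
None
```

The pack came off the peg with under about 2 N felt on the wire in the feel checks. It now stands upright on the slot floor of the empty block, released with the gripper clear, and the job was handed in at about 31 s.

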